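# Push the cuvette carriage into the photometer's notch and start the reading

### The arm

A 6-joint arm with a two-finger parallel gripper is mounted at the origin on the work surface. World frame = base frame: x ahead of the robot, y to its left, z up, the work surface at z = 0. Lengths are in m, angles in degrees, forces in N, time in s.
With the tool pointing down it reaches from about 0.4 to 0.825 m from the base axis. Payload 7 kg.
Tool frame: the origin (TCP) lies midway between the tips of the shut fingers; the grasp point (between the pads) lies 19 mm behind it; x points along the fingers, z is the direction in which the jaws open and shut, and the axes are right-handed (so a half turn about x gives the same grasp; the last joint's range is limited). The gripper opens to 88 mm and grips with 3 to 60 N. Pads are 19 mm wide; open, the fingers measure 130 mm over their backs; the gripper's body (78 mm by 193 mm) begins 47 mm behind the grasp point.
Start: joints at [85.778, 20.546, 0.682, 0, -70.136, -16.507], TCP at [0.239, 0.631, 0.227] pointing down, gripper open.
Joint ranges: [-176.03, 176.03], [-82.01, 121.73], [-58.28, 71.71], [-173.87, 95.51], [-174.79, -0.11], [-173.66, 173.66]. Speed limits (degrees/s): [136.94, 136.94, 172.46, 180, 180, 180].

### API

Orientations are given as [roll, pitch, yaw] about the fixed x, y, z axes, in that order (R = Rz(yaw) Ry(pitch) Rx(roll)).
In Python, from plant import ctrl gives the robot as it stands. The module is installed in compiled form; this text tells all that it offers.
- The arm moves only by the tool servo_tool, never from a script. Its argument "deltas" is a list of rows, each a list of 3 entries, a list of its own where there are three numbers: the turn, a rotation vector about the tool's x, y, z in degrees, then the shift along the tool's x, y, z in cm, then the finger opening in cm, from 0 to 8.76. A call has 1 to 5 rows; each row is the pose to reach, as a shift and turn from the pose measured when the call began, along the tool's axes at that moment; what a row does not reach only later rows make up. A row lasts 1/10 s, in which the tool goes at most 50 mm and 8.59 degrees, less where a joint would pass 70% of its speed; a pose out of reach is approached as far as the arm can. A call with a gripper value outside its range is refused whole. The fingers move at their own pace and stop on an object; the grip force is fixed at half the most. Time passes only in rows, so rows that repeat a pose let the fingers close. It gives the time, the measured TCP pose, the force and the opening at its end, in the units of the state.
- ctrl.get_obs(): the state, without advancing time (a new reading comes with each control period).
- ctrl.snapshot(name): name is "scene" or "side" or "wrist"; returns a dict with "image" (384x512x3 uint8, red, green, blue), "vertical_fov" (degrees; the focal length in pixels is half the picture's height over the tangent of half this angle, whatever the lens; pixels are square), "cx", "cy" (the principal point, pixels), "rvec" (rotation vector, rad) and "tvec" (3), from world to camera coordinates, as OpenCV has them. Camera axes: x right, y down, z forward; pixel columns grow to the right and rows downward; lengths in m; the calibration is good to about 2 mm. A picture is of the moment at which its call begins. There is no depth.
- ctrl.close_job(): hands the job in, once; it reports no verdict.
The state is a dict: "clock": time; "joint_pos": joint angles; "qvel": joint speeds; "tau": joint torques, N m; "tool_pos": TCP position; "orientation": TCP orientation; "force": force on the tool from outside, world axes, zero at the start; "moment": the same for the moment, N m; "opening": finger opening in m.
Only numpy, scipy, OpenCV 4.12 (cv2) and the standard library are available. Lean on these libraries where they do the work, as an engineer would, in place of code of your own. Each camera call takes 0.05 s, during which the arm holds its last target. There are 200 camera calls.

### The job

Push the cuvette carriage along its rail with a fingertip until it clicks into the notch in front of the white photometer, then press the photometer's start key fully down and let it go. Only push: do not lift the carriage, do not touch the cuvettes, do not press the key before the carriage has clicked in, and leave the other things on the bench where they are.

Things in the scene. Friction and masses are not known exactly. Their poses are not given: they have to be found in the camera images.
- rail: straight aluminium rail lying on the bench, 50 mm wide, 400 mm long, top 25 mm above the bench; origin at the middle of its underside, its y axis runs along it, its x axis away from the robot. End caps 34 mm high
- carriage_mid (a point): centre of the grey carriage block, 52 mm above the bench. The block is 92 mm across the rail, 90 mm along it and 30 mm high (37 to 67 mm above the bench): its flat end faces, the ones to push, lie 45 mm either side of this point along the rail. Cuvettes stand on its top
- truck (a joint): position of the carriage along the rail in m: 0 at the rail's middle, growing along the rail's +y, ends at -0.15 and 0.15; about 2 N of push keep it moving. It starts between the photometer and the parking bracket, in neither notch
- carriage (a joint): how far the carriage block has been lifted off its runner on the rail, in m: 0 when it lies on it. It lies there by its own weight (about 0.3 kg) and must not be lifted (more than 0.015)
- cuvettes: row of five clear cuvettes, each 12.5 mm square, fixed along the middle line of the carriage's top, from 67 to 91 mm above the bench, 77 mm long along the rail; origin on the rail's middle line at bench height. Must not be touched
- photometer_seat (a point): where the carriage's centre lies when clicked into the photometer's notch: on the rail's middle line, 52 mm above the bench. A sprung ball under the carriage runs over two rounded cross ridges, 11 mm before and 11 mm after the seat: that takes a push of 9 to 12 N, then the force dips and the carriage jumps forward into the seat. Leaving it takes the same push; if pushed past, push it back
- park_seat (a point): seat of the other, similar notch, at the parking bracket: a dark foot with a bare 60 mm high aluminium plate on the robot's side of the rail. Not the goal
- start_key_top (a point): centre of the top of the round grey start key, 30 mm across, in a black collar on top of the photometer, pressed straight down. The photometer is the white box clamped to the robot's side of the rail, at its left or right part: 90 mm along the rail, 85 mm high, its sides 58 and 153 mm from the rail's middle line
- start_key (a joint): how far the start key is pressed in m: 0 released, 0.006 fully down (4 N); springs back by itself
- vial: bystander: amber vial, 24 mm across, 45 mm high, on the robot's side of the rail between photometer and bracket; origin at its underside
- dish: bystander: clear dish, 86 mm across, 15 mm high, beyond the rail; origin at its underside
- marker: bystander: white pen with black cap, 130 mm long, 18 mm thick, lying beyond the rail; origin under its middle
- reagent: bystander: amber bottle, 64 mm across, 140 mm high, off the rail's left end; origin at its underside
- beaker: bystander: glass beaker, 70 mm across, 85 mm high, near the rail's left end; origin at its underside
- tipbox: bystander: blue box with clear lid, 85 by 120 by 64 mm, near the rail's right end; origin at its underside
- tuberack: bystander: black rack of yellow-capped tubes, 70 by 150 by 98 mm, beyond the rail; origin at its underside

How it is judged:
By the outcome, as a careful person would: the job done as asked, in the order asked, and still so for the second after the job is handed in, with the robot touching nothing.
It also fails if it takes over 51 s, if anything falls off the work surface, if the arm or the gripper's body presses on something with over 40 N, if the wrist force passes 120 N, or if a joint passes its speed limit or range.

## Working session

There is one attempt and no reset: what is moved stays moved. The work goes in short steps, Python scripts to look and compute and a tool call to move; the robot and the scene stay as the last step left them, time stands still between calls to the robot, and variables do not carry over. Pictures are saved under pics/ and viewed, on a budget of 10 in all, crops included, one or two more only if the job needs it, and the job is handed in when it is done.

Besides the shell and the picture viewer there is one more tool, called after "Request:" by a JSON object that holds its "fn" and its "kwargs", one argument or row to a line. servo_tool: Moves the arm, as the interface text tells. Its arguments: {"type":"object","properties":{"deltas":{"type":"array","items":{"type":"array"}}},"required":["deltas"]}

```bash
mkdir -p pics; cat > h.py <<'E'
import numpy as np, cv2, pickle
from plant import ctrl
def snap(n,f):
    s=ctrl.snapshot(n); cv2.imwrite(f'pics/{f}.png',cv2.cvtColor(s['image'],cv2.COLOR_RGB2BGR))
    pickle.dump(s,open(f'pics/{f}.pkl','wb')); return s
def cam(s):
    f=192/np.tan(np.radians(s['vertical_fov'])/2)
    return np.array([[f,0,s['cx']],[0,f,s['cy']],[0,0,1]]),cv2.Rodrigues(np.array(s['rvec'],float))[0],np.array(s['tvec'],float).ravel()
def load(f): return pickle.load(open(f'pics/{f}.pkl','rb'))
def ray(s,uv,z):
    K,R,t=cam(s); d=R.T@np.linalg.solve(K,[uv[0],uv[1],1]); c=-R.T@t
    return c+d*(z-c[2])/d[2]
def proj(s,p):
    K,R,t=cam(s); q=K@(R@np.array(p,float)+t); return q[:2]/q[2]
E
python3 - <<'E'
from h import *
a=snap('scene','scene0');b=snap('side','side0')
for s in(a,b):
    K,R,t=cam(s);print(-R.T@t,R[2],K[0,0],s['cx'],s['cy'])
    s
i=np.vstack([cv2.imread('pics/scene0.png'),cv2.imread('pics/side0.png')])
cv2.imwrite('pics/big0.png',cv2.resize(cv2.imread('pics/scene0.png'),(800,600),interpolation=cv2.INTER_CUBIC))
cv2.imwrite('pics/big1.png',cv2.resize(cv2.imread('pics/side0.png'),(800,600),interpolation=cv2.INTER_CUBIC))
print(ctrl.get_obs())
E
```

```text
[0.92928584 0.50370035 0.8020467 ] [-0.36568005 -0.54443895 -0.75489359] 413.8634461304598 253.7807188113886 186.8745491594927
[ 0.47338335 -0.81429245  0.63223484] [ 0.13412105  0.83548894 -0.53288815] 419.54742902957327 254.80346001657247 190.5559271183331
{'clock': 0.1, 'joint_pos': array([ 8.57788871e+01,  2.05880469e+01,  6.38956822e-01, -1.94629969e-02,
       -7.01371530e+01, -1.65051551e+01]), 'qvel': array([ 0.08526809, -0.17526586,  0.05466066,  0.10718127, -0.11066489,
        0.07492401]), 'tau': array([-2.21846560e-03, -5.84167349e+01,  2.93753010e+01,  7.01553270e+00,
        1.01927086e-02, -5.61882530e-05]), 'tool_pos': array([0.23876311, 0.63087839, 0.22570238]), 'orientation': array([   4.52842161,   89.91183676, -106.20447314]), 'force': array([-0.73253074,  0.14605899, -0.23965049]), 'moment': array([-0.02641656,  0.02732438,  0.00086013]), 'opening': 0.0872878663406794}
```

View pics/big0.png

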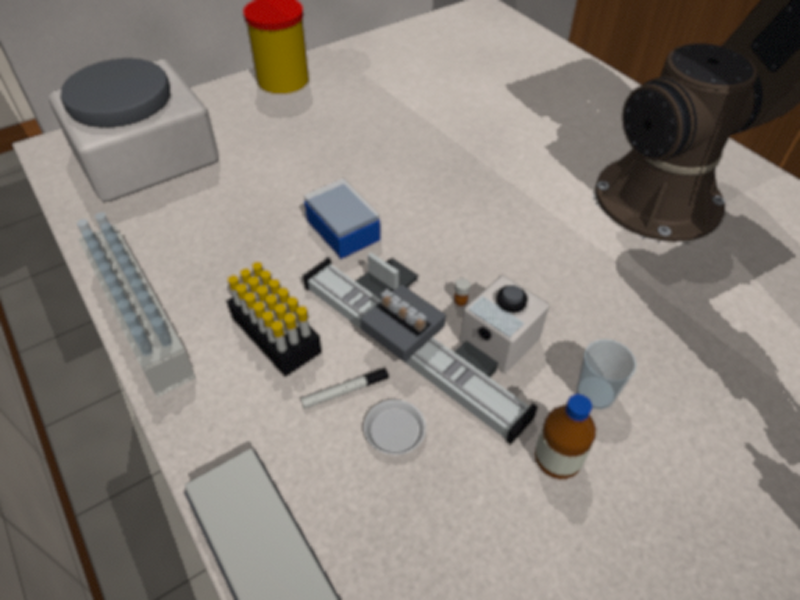

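View pics/big1.png

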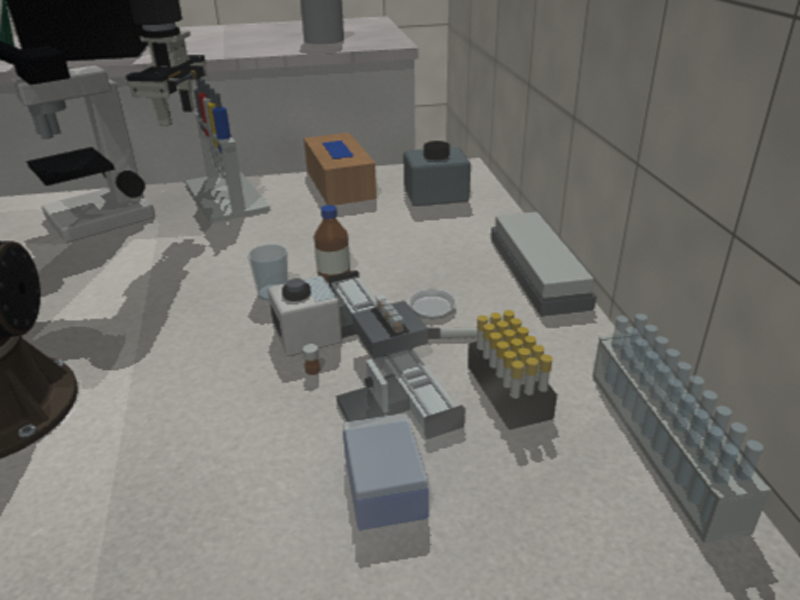

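The scene view shows the photometer at the rail's left part (big-image px ~505,315), the carriage at ~(402,322) and the bracket at ~(385,275). So I push towards +y from the carriage's right end. Next I'll enlarge both views.

```bash
python3 - <<'E'
import cv2
a=cv2.imread('pics/scene0.png')[150:285,186:366];cv2.imwrite('pics/c0.png',cv2.resize(a,None,fx=4.4,fy=4.4,interpolation=cv2.INTER_CUBIC))
a=cv2.imread('pics/side0.png')[165:285,165:305];cv2.imwrite('pics/c1.png',cv2.resize(a,None,fx=5,fy=5,interpolation=cv2.INTER_CUBIC))
E
```

```text
(no output)
```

View pics/c0.png

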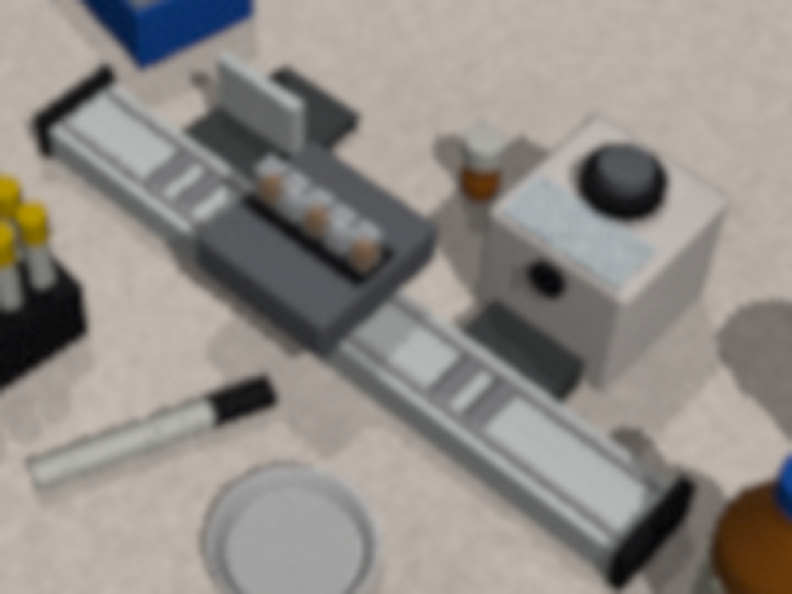

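View pics/c1.png

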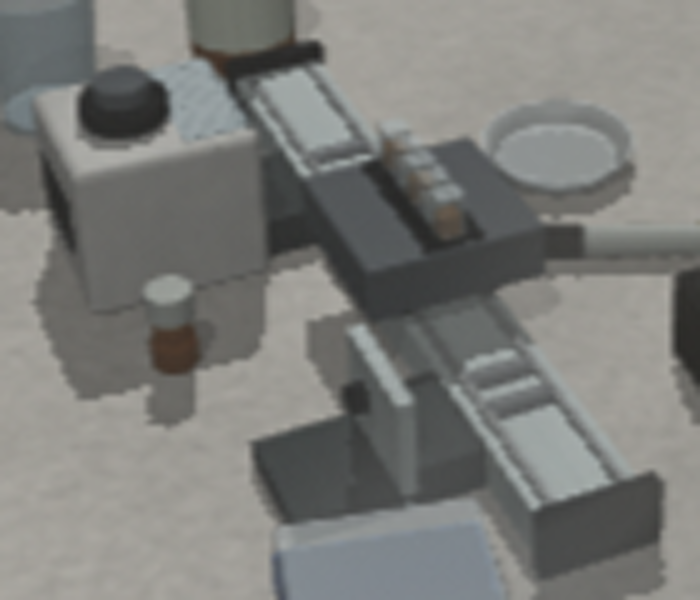

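c0 shows:
- carriage top corners at (200,240), (322,330), (437,235) and (310,150)
- end cap tops near (690,482)/(612,560) and (110,68)/(38,122)
- box top corners at (597,113), (727,203), (620,302) and (492,210)
- key at (626,178)

c1 shows the carriage top at (372,272), (543,228), (470,138) and (305,175), and the key at (122,85).

```bash
python3 - <<'E'
from h import *
a,b=load('scene0'),load('side0'); np.set_printoptions(precision=4,suppress=True)
A=lambda u,v:np.array([186+(u+.5)/4.4-.5,150+(v+.5)/4.4-.5]); B=lambda u,v:np.array([165+(u+.5)/5-.5,165+(v+.5)/5-.5])
def show(n,P,z,s,f):
    q=np.array([ray(s,f(*p),z)[:2] for p in P]); print(n,q.tolist().__repr__() if 0 else q.round(4).ravel(),'mean',q.mean(0)); return q
q=show('carr A',[(200,240),(322,330),(437,235),(310,150)],.067,a,A)
print(np.linalg.norm(np.diff(q,axis=0),axis=1))
q2=show('carr B',[(543,228),(470,138),(305,175),(372,272)],.067,b,B)
print(np.linalg.norm(np.diff(q2,axis=0),axis=1))
c=show('caps A',[(110,68),(38,122),(612,560),(690,482)],.034,a,A); 
ax=c[2:].mean(0)-c[:2].mean(0);print('len',np.linalg.norm(ax),'yaw of +y',np.degrees(np.arctan2(-ax[0],ax[1])))
d=show('caps B',[(660,478),(540,508),(235,62),(322,45)],.034,b,B)
p=show('photo A',[(597,113),(727,203),(620,302),(492,210)],.085,a,A);print(np.linalg.norm(np.diff(p,axis=0),axis=1))
show('photo B',[(35,95),(82,178),(262,130),(205,58)],.085,b,B)
for z in(.085,.09,.095,.1,.105):print(z,ray(a,A(626,178),z)[:2],ray(b,B(124,82),z)[:2])
show('parkridges A',[(183,180),(210,205)],.025,a,A);show('parkridges B',[(492,367),(515,395)],.025,b,B)
show('phot ridges A',[(420,355),(470,390)],.025,a,A)
show('bracket plate top A',[(217,58),(302,105)],.06,a,A);show('vial A',[(483,135)],.045,a,A)
E
```

```text
carr A [ 0.645  -0.0116  0.6245  0.0703  0.541   0.0532  0.5632 -0.0317] mean [0.5934 0.0201]
[0.0844 0.0852 0.0878]
carr B [ 0.6432 -0.0222  0.6237  0.0623  0.5384  0.0454  0.5594 -0.0409] mean [0.5912 0.0112]
[0.0867 0.0869 0.0889]
caps A [ 0.6088 -0.1734  0.6642 -0.1588  0.5714  0.2361  0.5125  0.2245] mean [0.5892 0.0321]
len 0.40750158171739176 yaw of +y 13.4200434224055
caps B [ 0.6632 -0.1661  0.6097 -0.1744  0.5164  0.2194  0.5671  0.2285] mean [0.5891 0.0269]
photo A [0.4293 0.0441 0.4139 0.1293 0.5007 0.1475 0.5173 0.0665] mean [0.4653 0.0969]
[0.0866 0.0887 0.0827]
photo B [0.4102 0.119  0.4319 0.0369 0.5201 0.0623 0.4977 0.1386] mean [0.465  0.0892]
0.085 [0.4462 0.0878] [0.4552 0.1227]
0.09 [0.4495 0.0907] [0.4553 0.1141]
0.095 [0.4529 0.0936] [0.4555 0.1056]
0.1 [0.4563 0.0965] [0.4557 0.097 ]
0.105 [0.4596 0.0994] [0.4558 0.0885]
parkridges A [ 0.6142 -0.0829  0.6112 -0.0591] mean [ 0.6127 -0.071 ]
parkridges B [ 0.6097 -0.0679  0.6161 -0.0897] mean [ 0.6129 -0.0788]
phot ridges A [0.5736 0.0868 0.5651 0.1184] mean [0.5693 0.1026]
bracket plate top A [ 0.565  -0.1239  0.5449 -0.067 ] mean [ 0.5549 -0.0954]
vial A [ 0.4653 -0.0038] mean [ 0.4653 -0.0038]
```

```bash
cat >> h.py <<'E'
from scipy.spatial.transform import Rotation as Ro
YAW=13.4; C0=np.array([.589,.030]); U=np.array([-np.sin(np.radians(YAW)),np.cos(np.radians(YAW))]); N=np.array([U[1],-U[0]])
def tool():
    o=ctrl.get_obs(); return o,Ro.from_euler('xyz',o['orientation'],degrees=True).as_matrix(),o['tool_pos']
def want(ang): # tool x down, tool z at world heading ang
    z=np.array([np.cos(np.radians(ang)),np.sin(np.radians(ang)),0]);x=np.array([0,0,-1.]); return np.column_stack([x,np.cross(z,x),z])
def W(s,l,z): return np.r_[C0+U*s+N*l,z]
def go(p,ang=None):
    o,R,t=tool(); d=R.T@(np.array(p)-t)*100; r=np.zeros(3) if ang is None else Ro.from_matrix(R.T@want(ang)).as_rotvec(degrees=True)
    print('turn',r.round(2),'shift cm',d.round(2),'t',round(o['clock'],2)); 
def st():
    o,R,t=tool(); d=t[:2]-C0; print('s %.4f l %.4f z %.4f'%(d@U,d@N,t[2]),'zhead',np.degrees(np.arctan2(R[1,2],R[0,2])).round(2),'F along %.2f lat %.2f z %.2f'%(o['force'][:2]@U,o['force'][:2]@N,o['force'][2]),'op',round(o['opening'],4),'j',o['joint_pos'].round(1),'t',o['clock'])
E
python3 - <<'E'
from h import *
st();print(tool()[1].round(3))
for a in(13.4,103.4,-76.6,-166.6):print(a);go(W(-.115,.015,.2),a)
E
```

```text
s 0.6657 l -0.2014 z 0.2257 zhead -110.73 F along 0.31 lat -0.68 z -0.24 op 0.0873 j [ 85.8  20.6   0.6  -0.  -70.1 -16.5] t 0.1
[[-0.     0.935 -0.354]
 [-0.001 -0.354 -0.935]
 [-1.     0.     0.002]]
13.4
turn [-1.2413e+02  6.0000e-02  9.0000e-02] shift cm [ 2.66 61.72 52.47] t 0.1
103.4
turn [ 1.4587e+02  3.0000e-02 -1.1000e-01] shift cm [ 2.66 61.72 52.47] t 0.1
-76.6
turn [-3.413e+01  9.000e-02  2.000e-02] shift cm [ 2.66 61.72 52.47] t 0.1
-166.6
turn [ 5.587e+01  8.000e-02 -5.000e-02] shift cm [ 2.66 61.72 52.47] t 0.1
```

Request:
{"fn": "servo_tool", "kwargs": {
  "deltas": [
    [[-2,0,0],[0,3.5,3],0],
    [[-4,0,0],[0,7,6],0],
    [[-6,0,0],[0,11,9.3],0],
    [[-8,0,0],[0,15,12.7],0],
    [[-10,0,0],[0,19,16],0]
  ]
}}

```text
clock: 0.6
tool_pos: [0.3571, 0.4174, 0.2257]
orientation: [-9.2, 89.9, -109.8]
force: [0.9, 0.3, 0.6]
opening: 0.0532
```

```bash
python3 - <<'E'
from h import *
st();go(W(-.115,.015,.2),-76.6)
E
```

```text
s 0.4306 l -0.1358 z 0.2257 zhead -100.63 F along 0.08 lat 0.94 z 0.63 op 0.0532 j [ 69.9   8.8 -15.3   0.  -66.    9.5] t 0.6
turn [-24.03   0.11   0.04] shift cm [ 2.64 35.99 43.68] t 0.6
```

Request:
{"fn": "servo_tool", "kwargs": {
  "deltas": [
    [[-4,0,0],[0,3,3.7],0],
    [[-8,0,0],[0,6,7.3],0],
    [[-12,0,0],[0,9,11],0],
    [[-16,0,0],[0,12,14.6],0],
    [[-20,0,0],[0,15,18.2],0]
  ]
}}

```text
clock: 1.1
tool_pos: [0.4714, 0.209, 0.226]
orientation: [-30.9, 89.9, -111.3]
force: [0.9, 0.5, -0.2]
opening: 0.0132
```

```bash
python3 - <<'E'
from h import *
st();go(W(-.115,.015,.2),-76.6)
E
```

```text
s 0.2013 l -0.0729 z 0.2260 zhead -80.45 F along 0.23 lat 1.00 z -0.25 op 0.0132 j [ 45.8   5.5 -19.2   0.  -65.4  53.8] t 1.1
turn [-3.85  0.09  0.06] shift cm [ 2.64 10.9  30.97] t 1.1
```

Request:
{"fn": "servo_tool", "kwargs": {
  "deltas": [
    [[-2,0,0],[0,1.8,4.5],0],
    [[-3.85,0,0],[0,3.4,9],0],
    [[-3.85,0,0],[0,5,13.5],0],
    [[-3.85,0,0],[0,6.6,18],0],
    [[-3.85,0,0],[0,8.2,22.5],0]
  ]
}}

```text
clock: 1.6
tool_pos: [0.5901, -0.0013, 0.2261]
orientation: [-43.3, 89.9, -119.9]
force: [1.2, 1.2, 0.7]
opening: 0.0004
```

```bash
python3 - <<'E'
from h import *
st();go(W(-.115,.015,.2),-76.6)
E
```

```text
s -0.0307 l -0.0062 z 0.2261 zhead -76.6 F along 0.87 lat 1.45 z 0.75 op 0.0004 j [ 18.9  12.7 -10.4   0.1 -67.   84.5] t 1.6
turn [0.   0.08 0.07] shift cm [2.62 2.12 8.43] t 1.6
```

Request:
{"fn": "servo_tool", "kwargs": {
  "deltas": [
    [[0,0,0],[0.5,1,4],0],
    [[0,0,0],[1.5,2.1,8.4],0],
    [[0,0,0],[5,2.1,8.4],0],
    [[0,0,0],[9,2.1,8.4],0],
    [[0,0,0],[10,2.1,8.4],0]
  ]
}}

```text
clock: 2.1
tool_pos: [0.6267, -0.079, 0.1212]
orientation: [-92.1, 89.5, -168.8]
force: [-1.2, 0.5, -0.5]
opening: 0.0003
```

```bash
python3 - <<'E'
from h import *
st()
snap('side','side1');snap('scene','scene1')
a=cv2.imread('pics/side1.png')[130:290,170:320];b=cv2.imread('pics/scene1.png')[120:280,190:350]
f=lambda i:cv2.resize(i,(400,400),interpolation=cv2.INTER_CUBIC)
cv2.imwrite('pics/c2.png',np.hstack([f(a),f(b)]))
E
```

```text
s -0.1147 l 0.0114 z 0.1212 zhead -76.7 F along 0.75 lat -1.04 z -0.53 op 0.0003 j [ 10.5  21.5 -12.5   0.  -56.5  92.8] t 2.1
```

View pics/c2.png

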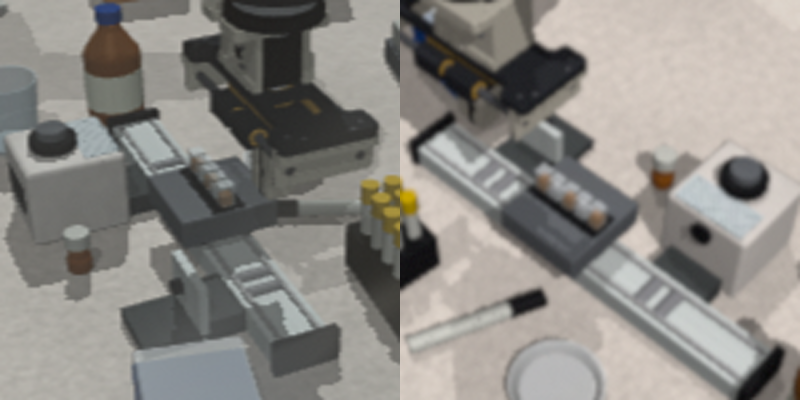

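```bash
python3 - <<'E'
from h import *
t=tool()[2];s=load('side1');u=proj(s,t);print('side',(u-[170,130])*[400/150,400/160]);u=proj(load('scene1'),t);print('scene',(u-[190,120])*2.5+[400,0])
go(W(-.115,.013,.050),-76.6)
E
```

```text
side [272.35901308 184.23992847]
scene [476.98828745 114.90897185]
turn [0.01 0.07 0.31] shift cm [ 7.46 -0.01  0.03] t 2.2
```

In c2 the fingertip sits at about (265,188) in the side half, matching the projected TCP (272,184). Nothing is underneath it but rail, so I descend.

Request:
{"fn": "servo_tool", "kwargs": {
  "deltas": [
    [[0,0,0.3],[3,0,0],0],
    [[0,0,0.3],[6,0,0],0],
    [[0,0,0.3],[7.2,0,0],0],
    [[0,0,0.3],[7.2,0,-1],0],
    [[0,0,0.3],[7.2,0,-2],0]
  ]
}}

```text
clock: 2.7
tool_pos: [0.6249, -0.0583, 0.0544]
orientation: [47.1, 89.8, -29.5]
force: [0.8, 1.0, 0.8]
opening: 0.0006
```

```bash
python3 - <<'E'
from h import *
st();go(W(-.075,.013,.050),-76.6)
snap('wrist','w0');snap('scene','scene2');snap('side','side2')
a=cv2.imread('pics/side2.png')[170:270,210:310];b=cv2.imread('pics/scene2.png')[140:240,190:290]
f=lambda i:cv2.resize(i,(400,400),interpolation=cv2.INTER_CUBIC)
cv2.imwrite('pics/c3.png',np.hstack([f(a),f(b)]))
E
```

```text
s -0.0942 l 0.0144 z 0.0544 zhead -76.57 F along 0.84 lat 1.00 z 0.78 op 0.0006 j [ 12.5  24.9 -17.4   0.1 -47.6  90.8] t 2.7
turn [ 0.03  0.1  -0.11] shift cm [ 0.44 -0.14 -1.92] t 2.7
```

View pics/c3.png

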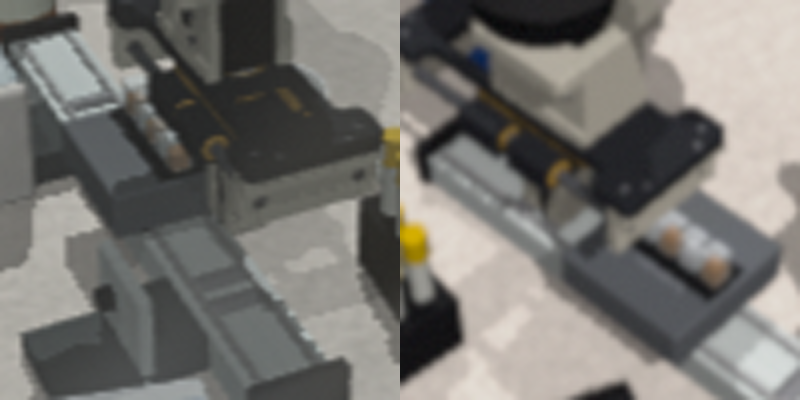

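```bash
python3 - <<'E'
from h import *
s=load('side2');g=load('scene2')
for ds in(-.0965,.0965):
  for dl in(-.039,.039):
    p=W(-.094+ds,.014+dl,.120);print(ds,dl,((proj(s,p)-[210,170])*4).round(),((proj(g,p)-[190,140])*4+[400,0]).round())
p=tool()[2];print((proj(s,p)-[210,170])*4,(proj(g,p)-[190,140])*4+[400,0])
E
```

```text
-0.0965 -0.039 [244. 238.] [482.  13.]
-0.0965 0.039 [381. 199.] [383.  80.]
0.0965 -0.039 [104.  56.] [723. 178.]
0.0965 0.039 [225.  27.] [625. 259.]
[234.23593054 217.31735367] [553.19798982 204.03289692]
```

Request:
{"fn": "servo_tool", "kwargs": {
  "deltas": [
    [[0,0,0],[0.3,0,-0.5],0],
    [[0,0,0],[0.3,0,-1],0],
    [[0,0,0],[0.3,0,-1.5],0],
    [[0,0,0],[0.3,0,-2],0],
    [[0,0,0],[0.3,0,-2.5],0]
  ]
}}

```text
clock: 3.35
tool_pos: [0.6191, -0.0339, 0.0518]
orientation: [48.5, 89.8, -28.0]
force: [2.3, -4.3, 1.2]
opening: 0.0004
```

```bash
python3 - <<'E'
from h import *
st();go(W(-.015,.014,.051),-76.6)
E
```

```text
s -0.0691 l 0.0145 z 0.0518 zhead -76.47 F along -4.71 lat 1.20 z 1.16 op 0.0004 j [ 15.   24.5 -18.6   0.2 -46.7  88.4] t 3.35
turn [ 0.13  0.14 -0.16] shift cm [ 0.07 -0.04 -5.41] t 3.35
```

Request:
{"fn": "servo_tool", "kwargs": {
  "deltas": [
    [[0,0,0],[0,0,-0.6],0],
    [[0,0,0],[0,0,-1.2],0],
    [[0,0,0],[0,0,-1.8],0],
    [[0,0,0],[0,0,-2.4],0],
    [[0,0,0],[0,0,-3],0]
  ]
}}

```text
clock: 3.85
tool_pos: [0.6121, -0.0051, 0.0518]
orientation: [36.7, 89.8, -39.8]
force: [0.7, -4.8, 0.0]
opening: 0.0006
```

```bash
python3 - <<'E'
from h import *
st()
snap('scene','scene3');snap('side','side3')
a=cv2.imread('pics/side3.png')[160:260,200:300];b=cv2.imread('pics/scene3.png')[160:260,220:320]
f=lambda i:cv2.resize(i,(400,400),interpolation=cv2.INTER_CUBIC)
cv2.imwrite('pics/c4.png',np.hstack([f(a),f(b)]))
E
```

```text
s -0.0395 l 0.0144 z 0.0518 zhead -76.47 F along -4.86 lat -0.46 z 0.02 op 0.0006 j [ 17.9  23.9 -19.7   0.3 -46.3  85.4] t 3.85
```

View pics/c4.png

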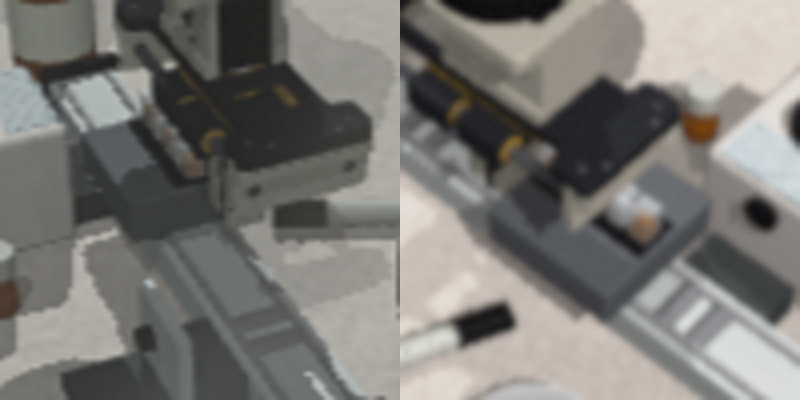

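```bash
python3 - <<'E'
from h import *
g=load('scene3')
def sl(u,v,z):
    q=ray(g,(220+(u-400+.5)/4-.5,160+(v+.5)/4-.5),z)[:2]-C0; return (q@U).round(4),(q@N).round(4)
print('front corners',sl(608,303,.067),sl(710,200,.067),'seat bands',sl(678,298,.025),sl(714,332,.025),sl(694,317,.025))
E
```

```text
front corners (np.float64(0.0701), np.float64(0.0459)) (np.float64(0.0659), np.float64(-0.0455)) seat bands (np.float64(0.0789), np.float64(-0.0063)) (np.float64(0.1082), np.float64(-0.0024)) (np.float64(0.0937), np.float64(-0.0025))
```

Request:
{"fn": "servo_tool", "kwargs": {
  "deltas": [
    [[0,0,0],[0,0,-0.7],0],
    [[0,0,0],[0,0,-1.4],0],
    [[0,0,0],[0,0,-2.1],0],
    [[0,0,0],[0,0,-2.8],0],
    [[0,0,0],[0,0,-3.5],0]
  ]
}}

```text
clock: 4.45
tool_pos: [0.6037, 0.0296, 0.0517]
orientation: [38.2, 89.8, -38.3]
force: [0.9, -5.0, 1.2]
opening: 0.0003
```

```bash
python3 - <<'E'
from h import *
st();go(W(.01,.014,.051),-76.6)
E
```

```text
s -0.0038 l 0.0142 z 0.0517 zhead -76.46 F along -5.10 lat -0.34 z 1.15 op 0.0003 j [ 21.4  23.3 -20.7   0.3 -45.9  81.9] t 4.45
turn [ 0.14  0.18 -0.14] shift cm [ 0.07 -0.02 -1.38] t 4.45
```

Request:
{"fn": "servo_tool", "kwargs": {
  "deltas": [
    [[0,0,0],[0,0,-0.3],0],
    [[0,0,0],[0,0,-0.6],0]
  ]
}}

```text
clock: 4.65
tool_pos: [0.6023, 0.0354, 0.0517]
orientation: [33.3, 89.8, -43.2]
force: [1.1, -4.9, 1.0]
opening: 0.0001
```

Request:
{"fn": "servo_tool", "kwargs": {
  "deltas": [
    [[0,0,0],[0,0,-0.2],0],
    [[0,0,0],[0,0,-0.4],0]
  ]
}}

```text
clock: 4.85
tool_pos: [0.6013, 0.0392, 0.0517]
orientation: [32.3, 89.8, -44.1]
force: [1.9, -3.7, 0.6]
opening: 0.0005
```

```bash
python3 - <<'E'
from h import *
st()
E
```

```text
s 0.0061 l 0.0141 z 0.0517 zhead -76.46 F along -4.08 lat 0.99 z 0.59 op 0.0005 j [ 22.4  23.2 -21.    0.3 -45.8  80.9] t 4.85
```

Now slow 1–1.5 mm steps, watching the force.

Request:
{"fn": "servo_tool", "kwargs": {
  "deltas": [
    [[0,0,0],[0,0,-0.15],0],
    [[0,0,0],[0,0,-0.3],0]
  ]
}}

```text
clock: 5.05
tool_pos: [0.6006, 0.0421, 0.0518]
orientation: [31.2, 89.8, -45.3]
force: [2.8, -6.0, 1.3]
opening: 0.0002
```

Request:
{"fn": "servo_tool", "kwargs": {
  "deltas": [
    [[0,0,0],[0,0,-0.15],0],
    [[0,0,0],[0,0,-0.3],0]
  ]
}}

```text
clock: 5.25
tool_pos: [0.6003, 0.0438, 0.0521]
orientation: [20.6, 89.7, -55.9]
force: [4.7, -16.7, 1.6]
opening: 0.0003
```

Request:
{"fn": "servo_tool", "kwargs": {
  "deltas": [
    [[0,0,0],[0,0,-0.1],0],
    [[0,0,0],[0,0,-0.2],0]
  ]
}}

```text
clock: 5.45
tool_pos: [0.6001, 0.0439, 0.0522]
orientation: [11.2, 89.6, -65.2]
force: [7.4, -17.6, -0.6]
opening: 0.0005
```

Request:
{"fn": "servo_tool", "kwargs": {
  "deltas": [
    [[0,0,0],[0,0,-0.1],0],
    [[0,0,0],[0,0,-0.2],0]
  ]
}}

```text
clock: 5.65
tool_pos: [0.6001, 0.044, 0.0523]
orientation: [6.6, 89.4, -69.9]
force: [6.3, -18.7, -0.6]
opening: 0.0008
```

```bash
python3 - <<'E'
from h import *
st()
E
```

```text
s 0.0110 l 0.0141 z 0.0523 zhead -76.45 F along -19.61 lat 1.80 z -0.56 op 0.0008 j [ 23.1  23.1 -21.2   0.8 -45.7  79.9] t 5.65
```

Force is 19 N without moving, more than a ridge should need, so I stop and look.

```bash
python3 - <<'E'
from h import *
o=ctrl.get_obs();print(o['force'],o['moment'])
snap('scene','scene4');snap('side','side4')
a=cv2.imread('pics/side4.png')[120:280,160:310];b=cv2.imread('pics/scene4.png')[120:280,210:360]
f=lambda i:cv2.resize(i,(400,427),interpolation=cv2.INTER_CUBIC)
cv2.imwrite('pics/c5.png',np.hstack([f(a),f(b)]))
E
```

```text
[  6.2936855  -18.6590413   -0.55648391] [-6.44781099e+00 -2.41130886e+00 -2.56940691e-03]
```

View pics/c5.png

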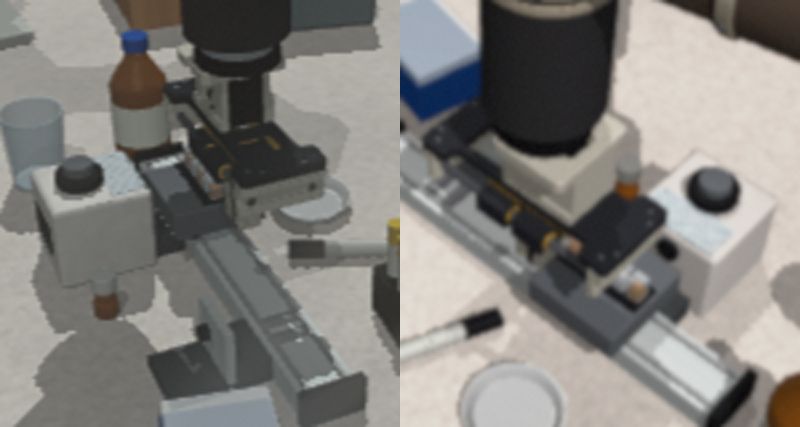

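The picture shows only the finger on the carriage; the gripper body clears the photometer, the vial and the bottle. The carriage stands at the first ridge, so I raise the push gradually.

Request:
{"fn": "servo_tool", "kwargs": {
  "deltas": [
    [[0,0,0],[0,0,-0.2],0],
    [[0,0,0],[0,0,-0.3],0]
  ]
}}

```text
clock: 5.95
tool_pos: [0.5999, 0.0444, 0.0524]
orientation: [1.9, 89.3, -74.5]
force: [5.0, -17.6, -2.9]
opening: 0.0008
```

Request:
{"fn": "servo_tool", "kwargs": {
  "deltas": [
    [[0,0,0],[0,0,-0.3],0],
    [[0,0,0],[0,0,-0.35],0]
  ]
}}

```text
clock: 6.15
tool_pos: [0.5995, 0.046, 0.0523]
orientation: [0.0, 89.2, -76.4]
force: [5.1, -9.7, -3.4]
opening: 0.0007
```

```bash
python3 - <<'E'
from h import *
st()
E
```

```text
s 0.0132 l 0.0139 z 0.0523 zhead -76.49 F along -10.63 lat 2.72 z -3.42 op 0.0007 j [ 23.5  23.  -21.4   1.2 -45.7  79.2] t 6.15
```

Request:
{"fn": "servo_tool", "kwargs": {
  "deltas": [
    [[0,0,0],[0,0,-0.1],0],
    [[0,0,0],[0,0,-0.2],0]
  ]
}}

```text
clock: 6.35
tool_pos: [0.5993, 0.0471, 0.0522]
orientation: [-0.5, 89.1, -77.0]
force: [3.1, -9.1, -1.5]
opening: 0.0003
```

Request:
{"fn": "servo_tool", "kwargs": {
  "deltas": [
    [[0,0,0],[0,0,-0.1],0],
    [[0,0,0],[0,0,-0.2],0]
  ]
}}

```text
clock: 6.55
tool_pos: [0.599, 0.0482, 0.0522]
orientation: [-1.1, 89.1, -77.6]
force: [2.9, -7.0, -1.6]
opening: 0.0004
```

```bash
python3 - <<'E'
from h import *
st()
E
```

```text
s 0.0153 l 0.0140 z 0.0522 zhead -76.52 F along -7.46 lat 1.18 z -1.58 op 0.0004 j [ 23.8  23.  -21.5   1.3 -45.6  78.8] t 6.55
```

Request:
{"fn": "servo_tool", "kwargs": {
  "deltas": [
    [[0,0,0],[0,0,-0.1],0],
    [[0,0,0],[0,0,-0.2],0]
  ]
}}

```text
clock: 6.75
tool_pos: [0.5987, 0.0496, 0.0521]
orientation: [-1.5, 89.0, -78.0]
force: [2.1, -6.2, 0.1]
opening: 0.0001
```

Request:
{"fn": "servo_tool", "kwargs": {
  "deltas": [
    [[0,0,0],[0,0,-0.1],0],
    [[0,0,0],[0,0,-0.2],0]
  ]
}}

```text
clock: 6.95
tool_pos: [0.5983, 0.0511, 0.052]
orientation: [-1.9, 89.0, -78.5]
force: [2.6, -6.0, 0.7]
opening: 0.0003
```

Request:
{"fn": "servo_tool", "kwargs": {
  "deltas": [
    [[0,0,0],[0,0,-0.1],0],
    [[0,0,0],[0,0,-0.2],0]
  ]
}}

```text
clock: 7.15
tool_pos: [0.5979, 0.0528, 0.052]
orientation: [-1.9, 89.0, -78.5]
force: [2.1, -4.4, -0.1]
opening: 0.0009
```

```bash
python3 - <<'E'
from h import *
st()
E
```

```text
s 0.0202 l 0.0140 z 0.0520 zhead -76.56 F along -4.75 lat 1.00 z -0.14 op 0.0009 j [ 24.3  23.  -21.7   1.4 -45.6  78.1] t 7.15
```

Request:
{"fn": "servo_tool", "kwargs": {
  "deltas": [
    [[0,0,0],[0,0,-0.1],0],
    [[0,0,0],[0,0,-0.2],0]
  ]
}}

```text
clock: 7.35
tool_pos: [0.5974, 0.0549, 0.0519]
orientation: [-1.8, 89.0, -78.4]
force: [1.7, -3.6, 0.6]
opening: 0.0004
```

Request:
{"fn": "servo_tool", "kwargs": {
  "deltas": [
    [[0,0,0],[0,0,-0.1],0],
    [[0,0,0],[0,0,-0.2],0]
  ]
}}

```text
clock: 7.55
tool_pos: [0.5969, 0.0571, 0.0519]
orientation: [-1.7, 89.0, -78.3]
force: [0.7, -2.9, 0.5]
opening: 0.0006
```

Request:
{"fn": "servo_tool", "kwargs": {
  "deltas": [
    [[0,0,0],[0,0,-0.1],0],
    [[0,0,0],[0,0,-0.2],0]
  ]
}}

```text
clock: 7.75
tool_pos: [0.5963, 0.0595, 0.0518]
orientation: [-1.8, 89.0, -78.3]
force: [0.7, -1.0, 1.2]
opening: 0.0005
```

```bash
python3 - <<'E'
from h import *
st()
g=snap('scene','scene5');b=cv2.imread('pics/scene5.png')[160:270,250:360]
cv2.imwrite('pics/c6.png',cv2.resize(b,None,fx=5,fy=5,interpolation=cv2.INTER_CUBIC))
E
```

```text
s 0.0270 l 0.0139 z 0.0518 zhead -76.56 F along -1.08 lat 0.43 z 1.18 op 0.0005 j [ 25.   22.9 -21.8   1.3 -45.5  77.5] t 7.75
```

View pics/c6.png

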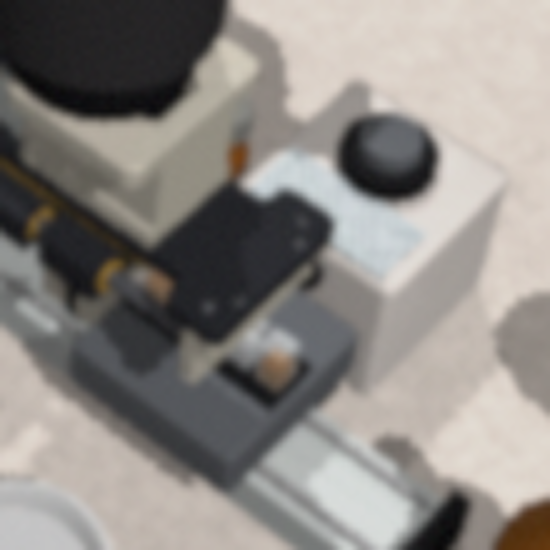

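```bash
python3 - <<'E'
from h import *
g=load('scene5')
def sl(u,v,z):
    q=ray(g,(250+(u+.5)/5-.5,160+(v+.5)/5-.5),z)[:2]-C0; return (q@U).round(4),(q@N).round(4)
print(sl(228,463,.067),sl(355,333,.067))
E
```

```text
(np.float64(0.1334), np.float64(0.044)) (np.float64(0.132), np.float64(-0.0449))
```

Request:
{"fn": "servo_tool", "kwargs": {
  "deltas": [
    [[0,0,0],[0,0,-0.1],0],
    [[0,0,0],[0,0,-0.2],0]
  ]
}}

```text
clock: 8.0
tool_pos: [0.5957, 0.0619, 0.0517]
orientation: [-1.5, 89.0, -78.0]
force: [0.5, -1.1, 0.2]
opening: 0.0003
```

Request:
{"fn": "servo_tool", "kwargs": {
  "deltas": [
    [[0,0,0],[0,0,-0.1],0],
    [[0,0,0],[0,0,-0.15],0]
  ]
}}

```text
clock: 8.2
tool_pos: [0.5954, 0.0633, 0.0517]
orientation: [-2.0, 89.0, -78.6]
force: [1.5, -3.0, 0.4]
opening: 0.0004
```

```bash
python3 - <<'E'
from h import *
st()
E
```

```text
s 0.0309 l 0.0139 z 0.0517 zhead -76.55 F along -3.26 lat 0.78 z 0.41 op 0.0004 j [ 25.4  22.9 -21.8   1.3 -45.5  77.1] t 8.2
```

Request:
{"fn": "servo_tool", "kwargs": {
  "deltas": [
    [[0,0,0],[0,0,-0.1],0],
    [[0,0,0],[0,0,-0.1],0]
  ]
}}

```text
clock: 8.4
tool_pos: [0.5953, 0.0637, 0.0518]
orientation: [-2.5, 89.0, -79.0]
force: [1.7, -4.9, 0.6]
opening: 0.0005
```

Request:
{"fn": "servo_tool", "kwargs": {
  "deltas": [
    [[0,0,0],[0,0,-0.1],0],
    [[0,0,0],[0,0,-0.1],0]
  ]
}}

```text
clock: 8.6
tool_pos: [0.5952, 0.0638, 0.0519]
orientation: [-2.8, 88.9, -79.4]
force: [2.7, -6.8, -0.7]
opening: 0.0004
```

```bash
python3 - <<'E'
from h import *
st()
E
```

```text
s 0.0314 l 0.0139 z 0.0519 zhead -76.55 F along -7.24 lat 1.05 z -0.68 op 0.0004 j [ 25.5  22.9 -21.9   1.5 -45.5  76.9] t 8.6
```

The force fell to about 0 (the jump) and then rose stiffly at the seat, so the carriage has clicked in. Backing off and up.

Request:
{"fn": "servo_tool", "kwargs": {
  "deltas": [
    [[0,0,0],[0,0,1.5],0],
    [[0,0,0],[0,0,3],0],
    [[0,0,0],[-4,0,3],0],
    [[0,0,0],[-8,0,3],0],
    [[0,0,0],[-13,0,3],0]
  ]
}}

```text
clock: 9.1
tool_pos: [0.6008, 0.0356, 0.1824]
orientation: [-13.0, 88.9, -89.6]
force: [1.1, 0.4, -0.0]
opening: 0.0003
```

```bash
python3 - <<'E'
from h import *
st();w=snap('wrist','w1');a=snap('side','side6');g=snap('scene','scene6')
for z in(.085,.1):print(proj(w,[.4557,.097,z]),proj(a,[.4557,.097,z]),proj(g,[.4557,.097,z]))
for n in('side6','scene6'):
    s=load(n);u,v=proj(s,[.4557,.097,.09]).astype(int);cv2.imwrite(f'pics/k{n}.png',0) if 0 else None
f=lambda n,z:(lambda i,p:cv2.resize(i[p[1]-22:p[1]+22,p[0]-22:p[0]+22],(396,396),interpolation=cv2.INTER_CUBIC))(cv2.imread(f'pics/{n}.png'),proj(load(n),[.4557,.097,.09]).astype(int))
print([proj(load(n),[.4557,.097,.09]).astype(int) for n in('side6','scene6')])
cv2.imwrite('pics/c7.png',np.hstack([f('side6',0),f('scene6',0)]))
E
```

```text
s 0.0027 l 0.0128 z 0.1824 zhead -76.61 F along 0.17 lat 1.19 z -0.05 op 0.0003 j [ 22.6  15.6 -12.9   1.1 -61.9  80.2] t 9.1
[165.58215237 302.11444094] [190.02720286 186.14396135] [327.30949084 194.42225169]
[161.20423758 312.13118571] [189.40851339 181.004077  ] [328.23629146 190.11115711]
[array([189, 184]), array([327, 192])]
```

View pics/c7.png

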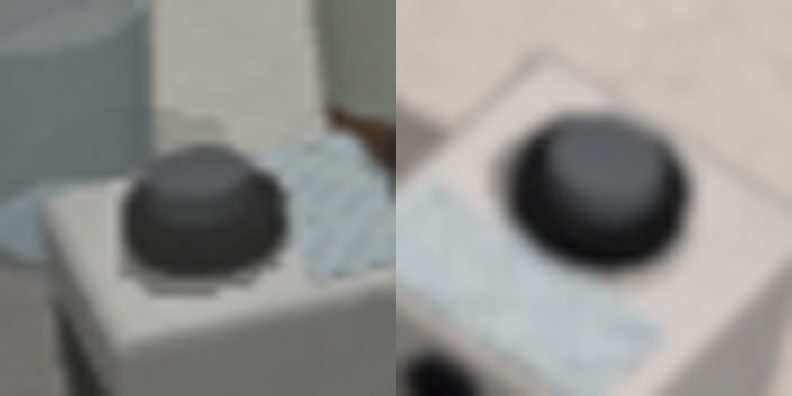

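```bash
python3 - <<'E'
from h import *
from scipy.optimize import least_squares
a,g=load('side6'),load('scene6')
pa=np.array([189-22+200.5/9-.5,184-22+171.5/9-.5]);pg=np.array([327-22+210.5/9-.5,192-22+158.5/9-.5])
r=least_squares(lambda p:np.r_[proj(a,p)-pa,proj(g,p)-pg],[.45,.1,.1]);print(r.x,r.fun)
for z in(.095,.1,.105):print(z,ray(a,pa,z),ray(g,pg,z))
d=r.x[:2]-C0;print('s,l',d@U,d@N)
go(W(d@U,d@N,.13),-76.6);o=tool()[0]
E
```

```text
[0.45400893 0.09238101 0.10442504] [-0.16680612 -0.07591947 -0.143053    0.08368202]
0.095 [0.45406151 0.10810822 0.095     ] [0.44715382 0.08680999 0.095     ]
0.1 [0.45424134 0.09952352 0.1       ] [0.4505633 0.0897581 0.1      ]
0.105 [0.45442117 0.09093881 0.105     ] [0.45397278 0.09270621 0.105     ]
s,l 0.09196663755749013 -0.11685939325825632
turn [ 0.02  1.03 -0.38] shift cm [  5.4  -13.34  -9.  ] t 9.25
```

Request:
{"fn": "servo_tool", "kwargs": {
  "deltas": [
    [[0,0.3,0],[0,-3.3,-2.2],0],
    [[0,0.6,0],[0,-6.6,-4.5],0],
    [[0,1,-0.3],[0,-10,-6.7],0],
    [[0,1,-0.4],[0,-13.3,-9],0],
    [[0,1,-0.4],[3,-13.3,-9],0]
  ]
}}

```text
clock: 9.75
tool_pos: [0.4529, 0.0939, 0.1566]
orientation: [112.8, 89.6, 36.3]
force: [1.7, 1.5, 0.4]
opening: 0.0006
```

```bash
python3 - <<'E'
from h import *
st();go([.454,.0925,.112],-76.6)
E
```

```text
s 0.0937 l -0.1176 z 0.1566 zhead -76.47 F along 1.08 lat 1.96 z 0.39 op 0.0006 j [ 36.2   3.6 -31.2  -0.  -54.8  67.3] t 9.75
turn [ 0.13 -0.14 -0.33] shift cm [4.46 0.05 0.18] t 9.75
```

Request:
{"fn": "servo_tool", "kwargs": {
  "deltas": [
    [[0,0,-0.3],[2,0.1,0.2],0],
    [[0,0,-0.3],[3.5,0.1,0.2],0],
    [[0,0,-0.3],[4.2,0.1,0.2],0],
    [[0,0,-0.3],[4.2,0.1,0.2],0]
  ]
}}

```text
clock: 10.15
tool_pos: [0.4538, 0.0915, 0.1134]
orientation: [-128.5, 89.8, 154.9]
force: [0.1, 0.4, -0.3]
opening: 0.0002
```

```bash
python3 - <<'E'
from h import *
st();a=snap('side','side7');g=snap('scene','scene7')
f=lambda n:(lambda i,p:cv2.resize(i[p[1]-26:p[1]+26,p[0]-26:p[0]+26],(396,396),interpolation=cv2.INTER_CUBIC))(cv2.imread(f'pics/{n}.png'),proj(load(n),[.4557,.097,.1]).astype(int))
cv2.imwrite('pics/c8.png',np.hstack([f('side7'),f('scene7')]))
E
```

```text
s 0.0912 l -0.1172 z 0.1134 zhead -76.51 F along 0.32 lat 0.18 z -0.35 op 0.0002 j [ 35.8   6.9 -34.1  -0.2 -49.1  67.8] t 10.15
```

View pics/c8.png

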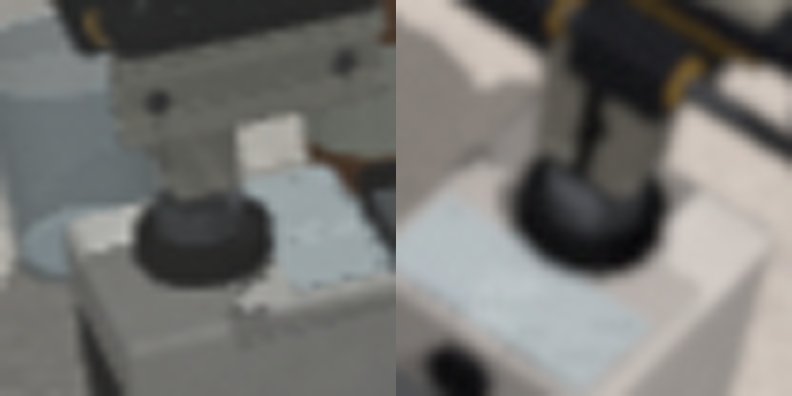

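c8 shows the finger centred over the key: side half finger at x≈200 and key at ~203, scene half tip at ~(605,185). I descend in small steps.

Request:
{"fn": "servo_tool", "kwargs": {
  "deltas": [
    [[0,0,0],[0.3,0,0],0],
    [[0,0,0],[0.6,0,0],0]
  ]
}}

```text
clock: 10.45
tool_pos: [0.4553, 0.0924, 0.1091]
orientation: [148.4, 89.8, 71.9]
force: [-0.6, -0.5, 0.8]
opening: 0.0005
```

Request:
{"fn": "servo_tool", "kwargs": {
  "deltas": [
    [[0,0,0],[0.15,0,0],0],
    [[0,0,0],[0.3,0,0],0]
  ]
}}

```text
clock: 10.65
tool_pos: [0.4553, 0.0924, 0.1062]
orientation: [145.1, 89.8, 68.6]
force: [-1.4, -0.9, 1.8]
opening: 0.0008
```

Request:
{"fn": "servo_tool", "kwargs": {
  "deltas": [
    [[0,0,0],[0.15,0,0],0],
    [[0,0,0],[0.3,0,0],0]
  ]
}}

```text
clock: 10.85
tool_pos: [0.4553, 0.0923, 0.1033]
orientation: [143.5, 89.8, 67.1]
force: [-1.2, -1.2, 2.8]
opening: 0.0004
```

Request:
{"fn": "servo_tool", "kwargs": {
  "deltas": [
    [[0,0,0],[0.15,0,0],0],
    [[0,0,0],[0.3,0,0],0]
  ]
}}

```text
clock: 11.05
tool_pos: [0.4555, 0.0924, 0.1008]
orientation: [137.5, 89.8, 61.0]
force: [-9.5, -0.5, 24.1]
opening: 0.0004
```

The hard stop at z≈0.101 comes about 6 mm after first contact (~0.107), at 24 N against the 4 N spring, so the key is fully down. Releasing.

Request:
{"fn": "servo_tool", "kwargs": {
  "deltas": [
    [[0,0,0],[0,0,0],0],
    [[0,0,0],[-1.5,0,0],0],
    [[0,0,0],[-4,0,0],0],
    [[0,0,0],[-8,0,0],0],
    [[0,0,0],[-12,0,0],0]
  ]
}}

```text
clock: 11.55
tool_pos: [0.4549, 0.0918, 0.2217]
orientation: [152.1, 89.9, 75.7]
force: [1.8, -0.1, 0.1]
opening: 0.0002
```

Request:
{"fn": "servo_tool", "kwargs": {
  "deltas": [
    [[0,0,0],[0,0,-2],0],
    [[0,0,0],[0,0,-6],0],
    [[0,0,0],[0,0,-10],0],
    [[0,0,0],[0,0,-14],0],
    [[0,0,0],[0,0,-14],0]
  ]
}}

```text
clock: 12.05
tool_pos: [0.4216, 0.2315, 0.2218]
orientation: [148.1, 89.8, 71.8]
force: [0.0, -0.5, -0.1]
opening: 0.0006
```

```bash
python3 - <<'E'
from h import *
st();g=snap('scene','scene8');a=snap('side','side8')
A=cv2.imread('pics/side8.png')[150:280,150:310];B=cv2.imread('pics/scene8.png')[140:270,215:375]
f=lambda i:cv2.resize(i,(400,325),interpolation=cv2.INTER_CUBIC)
cv2.imwrite('pics/c9.png',np.hstack([f(A),f(B)]))
for s in(.0725,.094,.115):print(s,[((proj(g,W(s+.045,l,.067))-[215,140])*2.5+[400,0]).round() for l in(-.046,.046)])
E
```

```text
s 0.2348 l -0.1161 z 0.2218 zhead -76.27 F along -0.45 lat -0.09 z -0.07 op 0.0006 j [ 52.2   2.1 -23.5  -0.1 -64.3  51.5] t 12.05
0.0725 [array([651., 206.]), array([584., 271.])]
0.094 [array([671., 219.]), array([604., 286.])]
0.115 [array([691., 233.]), array([624., 301.])]
```

View pics/c9.png

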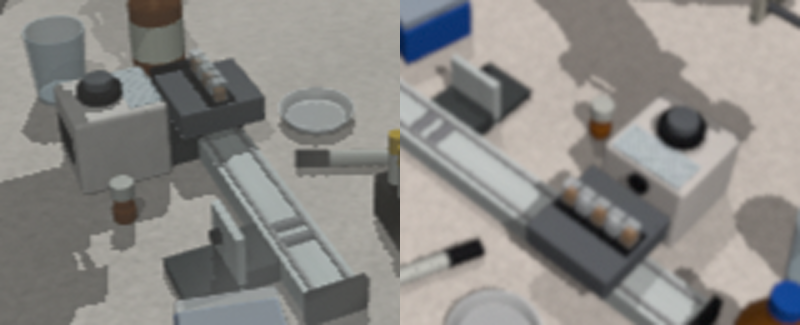

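c9 shows the carriage's front corners at (668,222) and (603,285), against a prediction of (671,219) and (604,286) for the seat. The key is up and the vial, dish and marker look undisturbed. Handing in.

```bash
python3 -c "
from plant import ctrl
print(ctrl.close_job())"
```

```text
the job is handed in; nothing more can be done
None
```

I pushed the carriage along the rail with the shut fingertips until it clicked into the photometer's notch. I then backed off, pressed the start key fully down and let it go, and handed the job in at about 12 s.

**Carriage:** the push force rose at the first ridge, fell to about 1 N as the carriage jumped forward, then climbed stiffly at the seat. In the last picture its front corners lie within about 2 mm of where the seat puts them (about 0.094 m along the rail).

**Start key:** I felt light, springy contact and then a hard stop at 24 N, after about 6 mm of travel. The exact point of first contact is only roughly known. In the last picture the key is up, the tool is clear of everything and the vial, dish and marker look unmoved.

**One check that disagreed:** getting over the first ridge took about 19 N by the wrist reading, against the 9 to 12 N stated. Normal sliding also read about 5 N, not 2 N. A picture taken while the carriage stood still showed nothing blocking it, so I pushed on with small steps.

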